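Start the tool-rest clamp screw of a finishing machine

ROBOT

A 6-joint arm with a two-finger parallel gripper is mounted at the origin on the work surface. World frame = base frame: x ahead of the robot, y to its left, z up, the work surface at z = 0. Lengths are in m, angles in rad, forces in N, time in s.
With the tool pointing down it reaches from about 0.325 to 0.9 m from the base axis. Payload 6.1 kg.
Tool frame: the origin (TCP) lies at the very end of the fingers, on their centre line; the grasp point (between the pads) lies 19 mm behind it; z points along the fingers, y is the line along which they close (so a half turn about z gives the same grasp; the last joint's range is limited). The gripper opens to 87 mm and grips with 3 to 60 N. Pads are 19 mm wide; open, the fingers measure 117 mm over their backs; the gripper's body (75 mm by 190 mm) begins 51 mm behind the grasp point.
Start: joints at [-1.361, 0.22, 1.526, -0, 1.395, -0.126], TCP at [0.206, -0.59, 0.223] pointing down, gripper open.
Joint ranges: [-2.98, 2.98], [-0.91, 2.08], [0.09, 2.57], [-1.24, 4.39], [0.2, 2.65], [-2.68, 2.68]. Speed limits (rad/s): [2.57, 2.57, 3.01, 3.14, 3.14, 3.14].

INTERFACE

Orientations are given as a rotation vector (axis times angle).
In Python, from bench import manip, optics gives the robot as it stands.
- The arm moves only by the tool servo_tool, never from a script. Its argument "increments" is a list of rows, each a list of 3 entries, a list of its own where there are three numbers: the gripper's target within -1 to 1 (shut at 1, half-way at 0, fully open at -1), then the shift along the tool's x, y, z in m, then the turn about the tool's z in degrees. A call has exactly 5 rows; each row is the pose to reach, as a shift and turn from the pose commanded when the call began, along the tool's axes at that moment; what a row does not reach only later rows make up. A row lasts 1/10 s, in which the tool goes at most 50 mm and 8.59 degrees, less where a joint would pass 70% of its speed; a pose out of reach is approached as far as the arm can. A call with a gripper value outside its range is refused whole. The fingers move at their own pace and stop on an object; "grip_force" is the grip in N (left out, the last holds). Time passes only in rows, so rows that repeat a pose let the fingers close, or fill a call up. It gives the time, the measured TCP pose, the force, the opening and the grip force at its end, in the units of the state.
- manip.read_state(): the state, without advancing time (a new reading comes with each control period).
- optics.get_image(name): name is "side" or "top" or "wrist"; returns (picture, depth): 420x560x3 uint8, red, green, blue; 420x560 float32, m along the optical axis (not along the pixel's ray), 0 where there is no reading.
- optics.camera_model(name): a dict with "fx", "fy", "cx", "cy" (pixels), "distortion" ([k1, k2, p1, p2, k3] as OpenCV has them; the pictures are not rectified), "R" (3x3) and "t" (3): a world point X has camera coordinates R X + t; the wrist camera has in their place "hand_eye" (4x4, takes a point from camera to tool coordinates, whose origin is the TCP and whose axes are the flange's). Camera axes: x right, y down, z forward; pixel columns grow to the right and rows downward; lengths in m; the calibration is good to about 2 mm. A picture is of the moment at which its call begins: read the wrist's pose just before it. camera_model takes no time and is no camera call.
- manip.close_job(): hands the job in; it is judged then, once.
Trained networks look in the newest picture that a camera, given by its name, has taken for a name from the list of things; names that differ only in an ending like _2 or _b are one class to them, and where a whole thing is asked for, a point or a joint stands for the part that bears it (a point fixed in the world has none). Each returns a list of dicts, best first, with "confidence" (0 to 1); they miss things now and then, are a little off and sometimes report something else, mostly with a low value. They report only what shows in the picture. A call takes as long as a camera call.
- optics.spot_in(thing, camera): "location" ([x, y, z] in m, in world coordinates, good to about 4 mm: the middle of the surface that is visible of it).
- optics.mark_of(thing, camera): "location" ([x, y, z] in m, in world coordinates, good to about 4 mm: a listed point, or the origin of a listed thing).
The state is a dict: "t": time; "qpos": joint angles; "joint_velocities": joint speeds; "effort": joint torques, N m; "ee_pos": TCP position; "ee_rot": TCP orientation; "force": force on the tool from outside, world axes, zero at the start; "moment": the same for the moment, N m; "gripper_width": finger opening in m; "gripper_force": force on a finger pad.
Only numpy, scipy, OpenCV 4.12 (cv2) and the standard library are available. Lean on these libraries where they do the work, as an engineer would, in place of code of your own. Each camera call takes 0.05 s, during which the arm holds its last target. There are 200 camera calls.

TASK

Start the big wing screw in the threaded boss of the green finishing machine: turn it backward (counter-clockwise from above) only until you feel it drop into its thread, then turn it forward (clockwise) one full turn from where it dropped. Keep the wing between loosely set fingers, so that the screw can sink by its own weight: never turn it forward before the drop, never lean on it, force the thread or pull it up, and do not knock over or move the things lying about. Finish with the wing gripped firmly in the fingers, still holding the started screw: do not let go.

Things in the scene. Friction and masses are not known exactly. Their poses are not given: they have to be found in the camera images.
- clamp_screw: bare steel wing screw, 0.5 to 0.7 kg, upright in the round green boss. Handle: one flat upright wing 80 mm long (own x) by 10 mm thick (own y) by 32 mm tall (own z, up), both ends alike, on a round shank 29 mm in diameter, 24 mm of it showing between wing and boss. Origin: centre of the wing, about 110 mm above the table at the start. It only turns about, and rises or sinks along, its upright axis.
- screw_turn (a joint): turn of the screw, rad, growing backward (counter-clockwise from above), counting on over full turns; -0.6 to 0.6 at the start. The drop lies 40 to 115 degrees backward of the start. It turns easily (under 0.05 N m) and stays where it is left
- screw_lift (a joint): height of the screw, m, growing upward: -0.003 to 0 before the drop, about 0.006 less after it, about -0.012 after one turn forward from there. It rests on the thread by its own weight and rises or sinks 6 mm a turn
- finisher: green cast machine fixed to the table, origin on the table under the screw's axis. Boss 54 mm in diameter, 70 mm tall; foot 22 mm thick, own x from -85 to 85 mm, own y from -80 to 360; motor and wheel, up to 300 mm high, begin 160 mm from the axis on the own +y side; a steel tray, 50 mm high, lies 110 to 270 mm away on the own -y side
- tin: bystander: round metal tin, 56 mm in diameter, 45 mm tall, on the steel tray; origin at the centre of its underside; leave alone
- slicker: bystander: turned wooden edge slicker standing upright, 32 mm in diameter, 95 mm tall, on the table on the robot's side of the machine; origin at the centre of its underside; leave alone
- thread_mouth (a point): middle of the boss's top face, 70 mm above the table, on the screw's axis: where the thread begins. Squeezed in the fingers the screw cannot sink, and the thread takes the load as it turns; more than 20 N along the thread is forcing it. With the fingers set 4 to 6 mm wider than the wing it sinks freely
- jar: bystander: small glass jar with a cap, 44 mm in diameter, 65 mm tall, standing on the table beyond the machine's foot; origin at the centre of its underside; leave alone

How it is judged:
On the way, in this order (a step that is already met when the one before it is completed fails the run):
1. turned backward, the screw has dropped into its thread (value of joint screw_turn above 0.9 rad and value of joint screw_lift below -0.004 m), for 0.1 s.
2. the screw has been turned forward one turn in its thread (value of joint screw_turn below -4.1 rad and value of joint screw_lift below -0.0095 m), for 0.2 s.
At the end, for the whole second after the job is handed in: The screw stands one turn forward of where it dropped (from about 0.14 turn less to 0.11 turn more), 9.5 to 14.5 mm below its first height, at rest, and the fingers hold its wing with more than 5 N (all of step 2 and value of joint screw_turn above -5.7 rad and value of joint screw_lift above -0.0145 m and velocity of joint screw_turn between -0.2 and 0.2 rad/s and contact force between the fingers and clamp_screw above 5 N and distance between the grasp point and clamp_screw below 0.045 m); the arm keeps its last pose, push and grip.
It fails at once if the thread was forced: more than 20 N between screw and boss (contact force between clamp_screw and finisher above 20 N).
It fails at once if the screw was turned well forward before it had dropped (value of joint screw_turn below -1.3 rad and value of joint screw_lift above -0.0055 m).
It fails at once if the screw was pulled up off its thread (value of joint screw_lift above 0.004 m).
It fails at once if a bystander was moved by more than 15 mm (distance of any of tin, slicker, jar from where it was at the start of the episode above 0.015 m).
It also fails if it takes over 70 s, if anything falls off the work surface, if the arm or the gripper's body presses on something with over 40 N, if the wrist force passes 120 N, or if a joint passes its speed limit or range.

## Working session

There is one attempt and no reset: what is moved stays moved. The work goes in short steps, Python scripts to look and compute and a tool call to move; the robot and the scene stay as the last step left them, time stands still between calls to the robot, and variables do not carry over. Pictures are saved under pics/ and viewed, at most 10 in all, crops included, and the job is handed in when it is done.

Besides the shell and the picture viewer there is one more tool, called after ">>>" as name(argument=value, ...) on one line, values as JSON. servo_tool: Moves the arm, as the interface text tells. Its arguments: {"type":"object","properties":{"increments":{"type":"array","items":{"type":"array"}},"grip_force":{"type":"number"}},"required":["increments"]}

```bash
mkdir -p pics; ls; python3 - <<'E'
from bench import manip, optics
import cv2
s=manip.read_state(); print(s)
for c in ("top","side"):
    p,d=optics.get_image(c); cv2.imwrite(f"pics/{c}0.png",p[:,:,::-1])
    for n in ("clamp_screw","finisher","tin","slicker","jar","thread_mouth"):
        try: print(c,n,[(r["location"],round(r["confidence"],2)) for r in optics.mark_of(n,c)[:2]])
        except Exception as e: print(c,n,e)
E
```

```text
pics
{'t': 0.0, 'qpos': array([-1.36110737e+00,  2.21237462e-01,  1.52758277e+00, -5.53951740e-06,
        1.39471225e+00, -1.26102797e-01]), 'joint_velocities': array([ 5.79673486e-04,  3.36808284e-04,  1.41535888e-03,  6.42923995e-05,
       -5.79867499e-04,  1.31475287e-03]), 'effort': array([-3.87471946e-04, -4.94618869e+01, -3.87378216e+01,  6.97528990e-02,
        5.72942547e-02, -1.32977843e-04]), 'ee_pos': array([ 0.20581234, -0.58949164,  0.22144524]), 'ee_rot': array([-3.09550644e+00, -5.24663516e-01,  1.35783563e-04]), 'force': array([-0.31010586,  0.44346277, -0.27919937]), 'moment': array([ 0.00736765,  0.01496626, -0.02055703]), 'gripper_force': 0.0, 'gripper_width': 0.08709062277153494}
top clamp_screw [([0.5627, 0.0398, 0.1098], 0.6)]
top finisher [([0.5647, 0.0383, 0.0], 0.71)]
top tin [([0.6844, -0.0761, 0.0006], 0.73), ([0.5025, -0.1266, 0.0441], 0.71)]
top slicker [([0.3976, -0.004, 0.0032], 0.66)]
top jar [([0.6807, -0.074, -0.0029], 0.69)]
top thread_mouth [([0.5658, 0.0411, 0.0673], 0.88)]
side clamp_screw []
side finisher [([0.563, 0.0405, -0.0002], 0.69)]
side tin [([0.5013, -0.1246, 0.046], 0.73)]
side slicker [([0.3957, -0.0037, -0.0018], 0.73)]
side jar [([0.6799, -0.0766, 0.0015], 0.86)]
side thread_mouth [([0.5646, 0.0375, 0.0668], 0.68)]
```

View pics/top0.png

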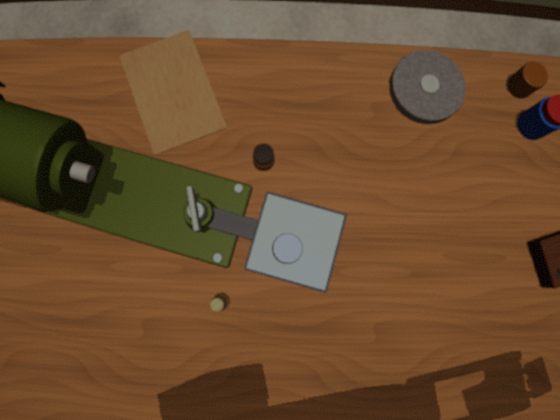

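View pics/side0.png

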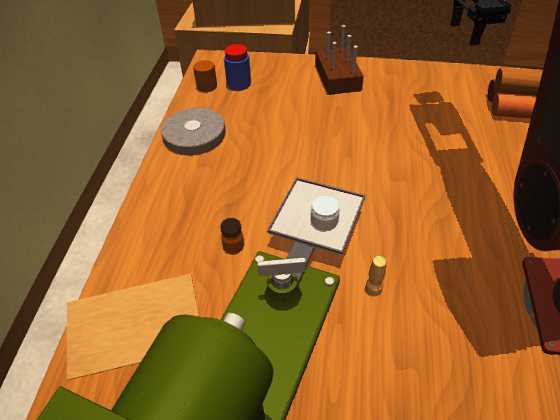

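```bash
cat > h.py <<'E'
from bench import manip, optics
import numpy as np, cv2
from scipy.spatial.transform import Rotation as Ro
def cloud(c):
    s=manip.read_state(); p,d=optics.get_image(c); m=optics.camera_model(c)
    v,u=np.nonzero(d>0); K=np.array([[m["fx"],0,m["cx"]],[0,m["fy"],m["cy"]],[0,0,1.]])
    n=cv2.undistortPoints(np.c_[u,v].astype(float)[:,None],K,np.array(m["distortion"]))[:,0]
    X=np.c_[n,np.ones(len(n))]*d[v,u][:,None]
    if "R" in m: X=(X-m["t"])@np.array(m["R"])
    else:
        H=np.array(m["hand_eye"]); X=X@H[:3,:3].T+H[:3,3]
        X=Ro.from_rotvec(s["ee_rot"]).apply(X)+s["ee_pos"]
    return X,u,v,p
def wing(c,ctr=(0.5645,0.0395),zlo=0.1,zhi=0.14):
    X,u,v,p=cloud(c); q=(np.hypot(X[:,0]-ctr[0],X[:,1]-ctr[1])<0.055)&(X[:,2]>zlo)&(X[:,2]<zhi)
    P=X[q]
    zt=np.percentile(P[:,2],90); T=P[P[:,2]>zt-0.004]
    (cx,cy),(w,h),a=cv2.minAreaRect(T[:,:2].astype(np.float32)*1000)
    w_,V=np.linalg.eigh(np.cov(T[:,:2].T)); ax=V[:,1]
    return dict(n=len(T),mean=T.mean(0).round(4),rect=(cx,cy,w,h,a),ang=np.degrees(np.arctan2(ax[1],ax[0]))%180,ztop=zt)
E
python3 -c "
from h import *
print(wing('top')); print(wing('side'))
R=Ro.from_rotvec(manip.read_state()['ee_rot']).as_matrix();print(R.round(3))"
```

```text
{'n': 249, 'mean': array([0.5662, 0.0403, 0.1241]), 'rect': (566.8047485351562, 40.51634979248047, 78.71109008789062, 10.00948429107666, 11.942358016967773), 'ang': np.float64(12.539320795975215), 'ztop': np.float64(0.12557295214871605)}
{'n': 251, 'mean': array([0.5648, 0.0427, 0.1231]), 'rect': (564.539306640625, 41.977012634277344, 78.22623443603516, 11.776256561279297, 12.125808715820312), 'ang': np.float64(12.451022902827617), 'ztop': np.float64(0.12412163449186525)}
[[ 0.944  0.33   0.   ]
 [ 0.33  -0.944 -0.   ]
 [ 0.     0.    -1.   ]]
```

The top view shows the wing screw at about (198,210), running nearly along image vertical. The motor is to the left, the tray and tin to the right at (288,248), the slicker at (217,305) and the jar at (263,156). The side view agrees. The wing's long axis is at about 12° in the world frame, centred near (0.5655, 0.041), with its top at about 0.125 m. I'll move above it now.

>>> servo_tool(increments=[[-1, [0.027, -0.024, 0], 0], [-1, [0.055, -0.048, 0], 0], [-1, [0.082, -0.072, 0], 0], [-1, [0.11, -0.095, 0], 0], [-1, [0.137, -0.119, 0], 0]])

```text
t: 1.3
ee_pos: [0.2967, -0.4314, 0.2227]
ee_rot: [3.097, 0.524, 0.0]
force: [0.5, 0.3, -0.0]
gripper_width: 0.0873
gripper_force: 0.0
```

>>> servo_tool(increments=[[-1, [0.027, -0.024, 0], 0], [-1, [0.055, -0.048, 0], 0], [-1, [0.082, -0.072, 0], 0], [-1, [0.11, -0.095, 0], 0], [-1, [0.137, -0.119, 0], 0]])

```text
t: 1.8
ee_pos: [0.3869, -0.2738, 0.2228]
ee_rot: [3.097, 0.525, 0.001]
force: [0.4, -0.7, 0.1]
gripper_width: 0.0872
gripper_force: 0.0
```

>>> servo_tool(increments=[[-1, [0.027, -0.024, 0], 0], [-1, [0.055, -0.048, 0], 0], [-1, [0.082, -0.072, 0], 0], [-1, [0.11, -0.095, 0], 0], [-1, [0.137, -0.119, 0], 0]])

```text
t: 2.3
ee_pos: [0.4771, -0.1162, 0.2228]
ee_rot: [3.097, 0.525, 0.001]
force: [0.9, 0.0, -0.9]
gripper_width: 0.087
gripper_force: 0.0
```

>>> servo_tool(increments=[[-1, [0.027, -0.024, 0], 2], [-1, [0.055, -0.048, 0], 4], [-1, [0.082, -0.072, 0], 6], [-1, [0.11, -0.095, 0], 7], [-1, [0.137, -0.119, 0], 7]])

```text
t: 2.8
ee_pos: [0.5672, 0.0413, 0.2227]
ee_rot: [3.124, 0.334, 0.001]
force: [1.2, -0.9, 0.6]
gripper_width: 0.0873
gripper_force: 0.0
```

```bash
cat >> h.py <<'E'
def st():
    s=manip.read_state(); R=Ro.from_rotvec(s["ee_rot"]).as_matrix()
    print("t",round(s["t"],2),"tcp",s["ee_pos"].round(4),"yaw",np.degrees(np.arctan2(R[1,0],R[0,0])).round(1),"q6",s["qpos"][5].round(3),"F",s["force"].round(1),"w",round(s["gripper_width"],4),"gf",round(s["gripper_force"],1)); return s,R
E
python3 - <<'E'
from h import *
st(); st()
for c in ("wrist","side"):
    try: print(wing(c))
    except Exception as e: print(c,e)
p,d=optics.get_image("wrist"); cv2.imwrite("pics/w1.png",p[:,:,::-1])
X,u,v,_=cloud("top"); X2,_,_,_=cloud("side")
for Y in (X,X2):
    q=(abs(Y[:,2]-0.022)<0.006)&(np.hypot(Y[:,0]-.565,Y[:,1]-.04)<0.15)&(Y[:,1]<0.02)
    P=Y[q]; print(len(P))
    if len(P)>50:
        print(cv2.minAreaRect((P[:,:2]*1000).astype(np.float32)))
E
```

```text
t 2.8 tcp [0.5672 0.0413 0.2227] yaw 12.2 q6 1.292 F [ 1.2 -0.9  0.6] w 0.0873 gf 0.0
t 2.8 tcp [0.5672 0.0413 0.2227] yaw 12.2 q6 1.292 F [ 1.2 -0.9  0.6] w 0.0873 gf 0.0
{'n': 998, 'mean': array([0.5675, 0.0412, 0.1247]), 'rect': (565.58447265625, 41.039154052734375, 78.46187591552734, 9.644031524658203, 12.442353248596191), 'ang': np.float64(12.642721230867778), 'ztop': np.float64(0.12582491278233565)}
{'n': 252, 'mean': array([0.5647, 0.0427, 0.1231]), 'rect': (564.363037109375, 42.22654724121094, 78.49304962158203, 11.327621459960938, 12.83869743347168), 'ang': np.float64(12.589206547206459), 'ztop': np.float64(0.12406271790468996)}
1133
((574.4913330078125, -19.192169189453125), (54.410526275634766, 215.0333251953125), 73.24954986572266)
1145
((579.269775390625, -4.907890319824219), (84.87545776367188, 221.85975646972656), 72.03504180908203)
```

View pics/w1.png

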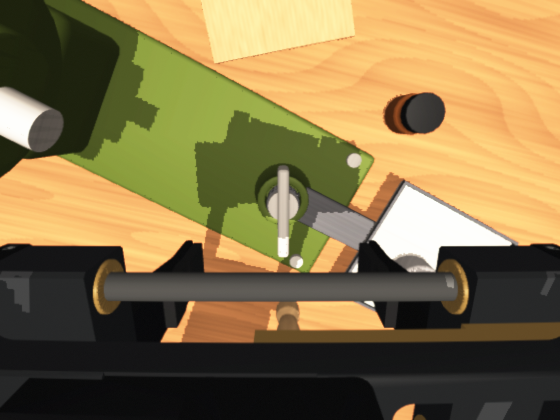

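The wrist view shows the wing at (283,205), upright in the picture and square to the closing line between the two fingers. It matches the measured axis of about (0.5658, 0.041). Next I descend to TCP z≈0.099, just above the wing's underside, and set the fingers loose at 15 mm.

>>> servo_tool(increments=[[-1, [-0.0014, 0, 0.03], 0], [-1, [-0.0014, 0, 0.06], 0], [-1, [-0.0014, 0, 0.09], 0], [-1, [-0.0014, 0, 0.115], 0], [-1, [-0.0014, 0, 0.1235], 0]], grip_force=5)

```text
t: 3.55
ee_pos: [0.5625, 0.0384, 0.0961]
ee_rot: [-3.123, -0.332, 0.008]
force: [-1.0, 0.7, -0.8]
gripper_width: 0.0872
gripper_force: 0.0
```

>>> servo_tool(increments=[[0.3, [0, 0, 0], 0], [0.5, [0, 0, 0], 0], [0.655, [0, 0, 0], 0], [0.655, [0, 0, 0], 0], [0.655, [0, 0, 0], 0]])

```text
t: 4.05
ee_pos: [0.5658, 0.0396, 0.1001]
ee_rot: [3.123, 0.335, 0.003]
force: [0.6, -0.1, -0.3]
gripper_width: 0.0548
gripper_force: 0.0
```

```bash
python3 - <<'E'
from h import *
st()
for c in ("top","side","wrist"):
    try: print(wing(c))
    except Exception as e: print(c,e)
p,d=optics.get_image("wrist"); q,d=optics.get_image("side")
cv2.imwrite("pics/c2.png",np.hstack([p[100:400,120:440],cv2.resize(q[200:340,200:360],(343,300))])[:,:,::-1])
E
```

```text
t 4.05 tcp [0.5658 0.0396 0.1001] yaw 12.2 q6 1.288 F [ 0.6 -0.1 -0.3] w 0.0548 gf 0.0
{'n': 24, 'mean': array([0.5349, 0.0312, 0.1239]), 'rect': (535.9873657226562, 30.705263137817383, 5.192429542541504, 15.64849853515625, 85.90319061279297), 'ang': np.float64(179.05838272469217), 'ztop': np.float64(0.1251120850032365)}
{'n': 2, 'mean': array([0.6032, 0.0504, 0.1112]), 'rect': (603.2398681640625, 50.415889739990234, 0.3812081217765808, 0.0, 130.8960723876953), 'ang': np.float64(130.89529570410207), 'ztop': np.float64(0.11253689452618026)}
{'n': 624, 'mean': array([0.574 , 0.042 , 0.1322]), 'rect': (570.8438720703125, 43.20500946044922, 60.47514343261719, 50.842254638671875, 67.33132934570312), 'ang': np.float64(102.41338709942774), 'ztop': np.float64(0.13034037322121333)}
```

View pics/c2.png

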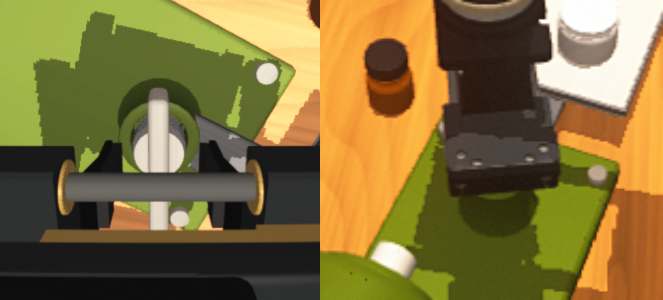

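The wing (crop x≈158) is centred between the fingers (rings at 67 and 254). The fingers are still closing, so I'll finish that.

>>> servo_tool(increments=[[0.655, [0, 0, 0], 0], [0.655, [0, 0, 0], 0], [0.655, [0, 0, 0], 0], [0.655, [0, 0, 0], 0], [0.655, [0, 0, 0], 0]])

```text
t: 4.8
ee_pos: [0.5651, 0.0396, 0.099]
ee_rot: [-3.124, -0.335, -0.0]
force: [-0.2, 0.2, 0.9]
gripper_width: 0.0149
gripper_force: 0.0
```

```bash
cat >> h.py <<'E'
def wing2(ctr=(0.5658,0.041),show=0):
    """wing seen from the wrist beside the fingers: points beyond 12 mm from the finger line"""
    s,R=st(); X,u,v,p=cloud("wrist"); L=(X-s["ee_pos"])@R
    r=np.hypot(X[:,0]-ctr[0],X[:,1]-ctr[1])
    q=(L[:,0]>0.013)&(r<0.046)&(X[:,2]>0.1)&(X[:,2]<0.129)&(abs(L[:,1])<0.035)
    P=X[q]; T=P[P[:,2]>np.percentile(P[:,2],80)-0.004]
    f=cv2.fitLine(T[:,:2].astype(np.float32),cv2.DIST_HUBER,0,0.01,0.01).ravel()
    off=np.cross(f[:2],np.array(ctr)-f[2:])*1000
    print("wing n",len(T),"ang",round(float(np.degrees(np.arctan2(f[1],f[0]))%180),1),"ztop",np.median(T[:,2]).round(4),"z90",np.percentile(P[:,2],[50,90]).round(4),"rmax",r[q].max().round(4),"offline mm",off.round(2)); return p
E
python3 -W ignore -c "
from h import *
wing2()"
```

```text
t 4.8 tcp [0.5651 0.0396 0.099 ] yaw 12.2 q6 1.288 F [-0.2  0.2  0.9] w 0.0149 gf 0.0
wing n 1188 ang 12.1 ztop 0.1249 z90 [0.1247 0.1258] rmax 0.0395 offline mm -0.12
```

>>> servo_tool(increments=[[0.655, [0.0005, -0.0013, 0], -6], [0.655, [0.0005, -0.0013, 0], -13], [0.655, [0.0005, -0.0013, 0], -20], [0.655, [0.0005, -0.0013, 0], -27], [0.655, [0.0005, -0.0013, 0], -34]])

```text
t: 5.35
ee_pos: [0.5653, 0.0408, 0.0992]
ee_rot: [2.886, 1.24, -0.0]
force: [-0.7, -0.0, 1.7]
gripper_width: 0.0152
gripper_force: 4.3
```

```bash
python3 -W ignore -c "
from h import *
wing2()"
```

```text
t 5.35 tcp [0.5653 0.0408 0.0992] yaw 46.5 q6 0.692 F [-0.7 -0.   1.7] w 0.0152 gf 4.3
wing n 1167 ang 29.2 ztop 0.125 z90 [0.1247 0.1259] rmax 0.0397 offline mm -1.44
```

>>> servo_tool(increments=[[0.655, [0, 0, 0], -4], [0.655, [0, 0, 0], -8], [0.655, [0, 0, 0], -12], [0.655, [0, 0, 0], -16], [0.655, [0, 0, 0], -20]])

```text
t: 5.9
ee_pos: [0.5653, 0.0409, 0.0994]
ee_rot: [-2.631, -1.717, 0.0]
force: [-1.8, -0.5, 3.0]
gripper_width: 0.015
gripper_force: 4.7
```

```bash
python3 -W ignore -c "
from h import *
wing2()"
```

```text
t 5.9 tcp [0.5653 0.0409 0.0994] yaw 66.2 q6 0.348 F [-1.8 -0.5  3. ] w 0.015 gf 4.7
wing n 1164 ang 49.0 ztop 0.1253 z90 [0.125  0.1262] rmax 0.0397 offline mm -1.64
```

>>> servo_tool(increments=[[0.655, [0, 0, 0], -2], [0.655, [0, 0, 0], -4], [0.655, [0, 0, 0], -6], [0.655, [0, 0, 0], -8], [0.655, [0, 0, 0], -8]])

```text
t: 6.45
ee_pos: [0.5653, 0.041, 0.0992]
ee_rot: [-2.507, -1.893, -0.0]
force: [-0.2, 0.9, 0.8]
gripper_width: 0.015
gripper_force: 0.6
```

```bash
python3 -W ignore -c "
from h import *
wing2()"
```

```text
t 6.45 tcp [0.5653 0.041  0.0992] yaw 74.1 q6 0.211 F [-0.2  0.9  0.8] w 0.015 gf 0.6
wing n 1175 ang 58.2 ztop 0.1254 z90 [0.125  0.1262] rmax 0.0398 offline mm -1.61
```

>>> servo_tool(increments=[[0.655, [0, 0, 0], -1], [0.655, [0, 0, 0], -2], [0.655, [0, 0, 0], -3], [0.655, [0, 0, 0], -4], [0.655, [0, 0, 0], -4]])

```text
t: 7.0
ee_pos: [0.5652, 0.041, 0.0988]
ee_rot: [-2.437, -1.983, 0.0]
force: [-0.5, -0.9, -0.1]
gripper_width: 0.0152
gripper_force: 0.3
```

```bash
python3 -W ignore -c "
from h import *
wing2()"
```

```text
t 7.0 tcp [0.5652 0.041  0.0988] yaw 78.3 q6 0.138 F [-0.5 -0.9 -0.1] w 0.0152 gf 0.3
wing n 1178 ang 63.0 ztop 0.125 z90 [0.1247 0.1259] rmax 0.0399 offline mm -1.52
```

>>> servo_tool(increments=[[0.655, [0, 0, 0], -2], [0.655, [0, 0, 0], -3], [0.655, [0, 0, 0], -4], [0.655, [0, 0, 0], -5], [0.655, [0, 0, 0], -5]])

```text
t: 7.55
ee_pos: [0.5651, 0.041, 0.0988]
ee_rot: [-2.348, -2.087, 0.001]
force: [-0.7, 0.7, -1.7]
gripper_width: 0.0152
gripper_force: 1.6
```

```bash
python3 -W ignore -c "
from h import *
wing2()"
```

```text
t 7.55 tcp [0.5651 0.041  0.0988] yaw 83.3 q6 0.051 F [-0.7  0.7 -1.7] w 0.0152 gf 1.6
wing n 1103 ang 67.1 ztop 0.1199 z90 [0.1196 0.1208] rmax 0.0399 offline mm -1.68
```

The screw dropped: the wing top went from 0.1250 to 0.1199, with the wing at about 65° in the world frame. Next I turn forward with the fingers loose, in three strokes, stopping at yaw about -50 on the first because of the last joint's range.

>>> servo_tool(increments=[[0.655, [0, 0, 0], 7], [0.655, [0, 0, 0], 14], [0.655, [0, 0, 0.002], 18], [0.655, [0, 0, 0.004], 22], [0.655, [0, 0, 0.004], 28]])

```text
t: 8.1
ee_pos: [0.5655, 0.0409, 0.0953]
ee_rot: [2.786, 1.451, 0.0]
force: [-2.4, -0.9, -0.5]
gripper_width: 0.0151
gripper_force: 1.2
```

>>> servo_tool(increments=[[0.655, [0, 0, 0], 7], [0.655, [0, 0, 0], 14], [0.655, [0, 0, 0], 21], [0.655, [0, 0, 0], 28], [0.655, [0, 0, 0], 35]])

```text
t: 8.6
ee_pos: [0.5652, 0.0408, 0.0949]
ee_rot: [3.094, 0.544, -0.0]
force: [0.5, -0.2, -2.9]
gripper_width: 0.015
gripper_force: 1.9
```

```bash
python3 -W ignore -c "
from h import *
wing2()"
```

```text
t 8.6 tcp [0.5652 0.0408 0.0949] yaw 19.9 q6 1.156 F [ 0.5 -0.2 -2.9] w 0.015 gf 1.9
wing n 1152 ang 35.9 ztop 0.1194 z90 [0.1191 0.1203] rmax 0.0396 offline mm 0.69
```

>>> servo_tool(increments=[[0.655, [0, 0, 0], 7], [0.655, [0, 0, 0], 14], [0.655, [0, 0, 0], 21], [0.655, [0, 0, 0], 28], [0.655, [0, 0, 0], 35]])

```text
t: 9.15
ee_pos: [0.5653, 0.0407, 0.0949]
ee_rot: [3.115, -0.408, 0.0]
force: [0.4, -1.4, -3.4]
gripper_width: 0.0147
gripper_force: 2.0
```

>>> servo_tool(increments=[[0.655, [0, 0, 0], 7], [0.655, [0, 0, 0], 14], [0.655, [0, 0, 0], 21], [0.655, [0, 0, 0], 28], [0.655, [0, 0, 0], 35]])

```text
t: 9.65
ee_pos: [0.5652, 0.0406, 0.0948]
ee_rot: [2.848, -1.325, 0.0]
force: [0.2, -1.7, -3.2]
gripper_width: 0.0151
gripper_force: 2.0
```

>>> servo_tool(increments=[[0.3, [0, 0, 0], -4], [-0.2, [0, 0, 0], -8], [-0.5, [0, 0, 0], -12], [-1, [0, 0, 0], -14], [-1, [0, 0, 0], -14]])

```text
t: 10.15
ee_pos: [0.5659, 0.0409, 0.0956]
ee_rot: [-2.991, 0.961, -0.002]
force: [-0.2, -0.3, 0.9]
gripper_width: 0.0472
gripper_force: 0.0
```

```bash
python3 -W ignore -c "
from h import *
wing2()"
```

```text
t 10.15 tcp [0.5659 0.0409 0.0956] yaw -35.6 q6 2.126 F [-0.2 -0.3  0.9] w 0.0472 gf 0.0
wing n 1120 ang 144.3 ztop 0.1181 z90 [0.118 0.119] rmax 0.0398 offline mm 0.62
```

>>> servo_tool(increments=[[-1, [0, 0, -0.01], 0], [-1, [0, 0, -0.025], 0], [-1, [0, 0, -0.04], 0], [-1, [0, 0, -0.04], -8], [-1, [0, 0, -0.04], -16]])

```text
t: 10.7
ee_pos: [0.5667, 0.0409, 0.1379]
ee_rot: [-3.096, 0.53, -0.006]
force: [-0.1, 0.3, -0.8]
gripper_width: 0.0854
gripper_force: 0.0
```

>>> servo_tool(increments=[[-1, [0, 0, 0], -8], [-1, [0, 0, 0], -16], [-1, [0, 0, 0], -25], [-1, [0, 0, 0], -33], [-1, [0, 0, 0], -41]])

```text
t: 11.2
ee_pos: [0.5662, 0.0409, 0.137]
ee_rot: [3.085, 0.588, 0.004]
force: [0.5, -0.9, 0.6]
gripper_width: 0.0873
gripper_force: 0.0
```

>>> servo_tool(increments=[[-1, [0, 0, 0], -8], [-1, [0, 0, 0], -16], [-1, [0, 0, 0], -25], [-1, [0, 0, 0], -33], [-1, [0, 0, 0], -41]])

```text
t: 11.7
ee_pos: [0.5662, 0.0409, 0.137]
ee_rot: [2.684, 1.631, 0.003]
force: [-0.6, -1.0, -0.5]
gripper_width: 0.0871
gripper_force: 0.0
```

>>> servo_tool(increments=[[-1, [0, 0, 0], -8], [-1, [0, 0, 0], -16], [-1, [0, 0, 0], -25], [-1, [0, 0, 0], -33], [-1, [0, 0, 0], -41]])

```text
t: 12.2
ee_pos: [0.5662, 0.041, 0.137]
ee_rot: [1.942, 2.467, 0.002]
force: [-0.3, -1.2, -0.2]
gripper_width: 0.0871
gripper_force: 0.0
```

>>> servo_tool(increments=[[-1, [0, 0, 0], -8], [-1, [0, 0, 0], -16], [-1, [0, 0, 0], -25], [-1, [0, 0, 0], -33], [-1, [0, 0, 0], -41]])

```text
t: 12.7
ee_pos: [0.5662, 0.0409, 0.137]
ee_rot: [0.955, 2.991, 0.001]
force: [-0.6, -0.8, 0.3]
gripper_width: 0.0869
gripper_force: 0.0
```

```bash
python3 -W ignore -c "
from h import *
wing2();print(wing('wrist',zhi=.124)); print(wing('top',zhi=.124))"
```

```text
t 12.7 tcp [0.5662 0.0409 0.137 ] yaw 144.6 q6 -1.019 F [-0.6 -0.8  0.3] w 0.0869 gf 0.0
wing n 762 ang 144.2 ztop 0.1181 z90 [0.118  0.1191] rmax 0.0407 offline mm 0.51
{'n': 1440, 'mean': array([0.5555, 0.0479, 0.1181]), 'rect': (556.6824340820312, 47.1727409362793, 9.901948928833008, 59.024967193603516, 53.76565170288086), 'ang': np.float64(144.10194665823312), 'ztop': np.float64(0.11913739635118573)}Traceback (most recent call last):
  File "<string>", line 3, in <module>
    wing2();print(wing('wrist',zhi=.124)); print(wing('top',zhi=.124))
                                                 ~~~~^^^^^^^^^^^^^^^^
  File "h.py", line 17, in wing
    zt=np.percentile(P[:,2],90); T=P[P[:,2]>zt-0.004]
    return _quantile_unchecked(
        a, q, axis, out, overwrite_input, method, keepdims, weights)
    return _ureduce(a,
                    func=_quantile_ureduce_func,
    ...<5 lines>...
                    overwrite_input=overwrite_input,
                    method=method)
    r = func(a, **kwargs)
    result = _quantile(arr,
                       quantiles=q,
    ...<2 lines>...
                       out=out,
                       weights=wgt)
    slices_having_nans = np.isnan(arr[-1, ...])
                                  ~~~^^^^^^^^^
IndexError: index -1 is out of bounds for axis 0 with size 0
```

>>> servo_tool(increments=[[-1, [0, 0, 0.01], 0], [-0.5, [0, 0, 0.022], 0], [0, [0, 0, 0.034], 0], [0.655, [0, 0, 0.041], 0], [0.655, [0, 0, 0.043], 0]])

```text
t: 13.35
ee_pos: [0.5641, 0.0411, 0.09]
ee_rot: [-0.964, -2.987, 0.001]
force: [-0.2, 0.6, 0.2]
gripper_width: 0.0627
gripper_force: 0.0
```

>>> servo_tool(increments=[[0.655, [0, 0, 0], 0], [0.655, [0, 0, 0], 0], [0.655, [0, 0, 0], 0], [0.655, [0, 0, 0], 0], [0.655, [0, 0, 0], 0]])

```text
t: 13.85
ee_pos: [0.5656, 0.041, 0.0924]
ee_rot: [0.964, 2.989, 0.0]
force: [-1.0, 0.2, -0.9]
gripper_width: 0.0233
gripper_force: 0.0
```

>>> servo_tool(increments=[[0.655, [0, 0, 0], 0], [0.655, [0, 0, 0], 0], [0.655, [0, 0, 0], 5], [0.655, [0, 0, 0], 12], [0.655, [0, 0, 0], 19]])

```text
t: 14.35
ee_pos: [0.5652, 0.0405, 0.092]
ee_rot: [1.451, 2.786, -0.001]
force: [-0.5, -1.4, -0.5]
gripper_width: 0.0151
gripper_force: 2.5
```

```bash
python3 -W ignore -c "
from h import *
wing2()"
```

```text
t 14.35 tcp [0.5652 0.0405 0.092 ] yaw 125.0 q6 -0.677 F [-0.5 -1.4 -0.5] w 0.0151 gf 2.5
wing n 1194 ang 141.5 ztop 0.1181 z90 [0.1178 0.119 ] rmax 0.0408 offline mm -0.55
```

>>> servo_tool(increments=[[0.655, [0, 0, 0], 7], [0.655, [0, 0, 0], 14], [0.655, [0, 0, 0], 21], [0.655, [0, 0, 0], 28], [0.655, [0, 0, 0], 35]])

```text
t: 14.9
ee_pos: [0.5651, 0.0405, 0.0916]
ee_rot: [2.22, 2.223, -0.001]
force: [0.1, -2.2, -2.5]
gripper_width: 0.0149
gripper_force: 2.1
```

>>> servo_tool(increments=[[0.655, [0, 0, 0], 7], [0.655, [0, 0, 0], 14], [0.655, [0, 0, 0], 21], [0.655, [0, 0, 0], 28], [0.655, [0, 0, 0], 35]])

```text
t: 15.4
ee_pos: [0.565, 0.0407, 0.0914]
ee_rot: [-2.785, -1.453, 0.001]
force: [1.0, -0.4, -4.1]
gripper_width: 0.0149
gripper_force: 2.0
```

>>> servo_tool(increments=[[0.655, [0, 0, 0], 7], [0.655, [0, 0, 0], 14], [0.655, [0, 0, 0], 21], [0.655, [0, 0, 0], 28], [0.655, [0, 0, 0], 35]])

```text
t: 15.9
ee_pos: [0.565, 0.0407, 0.0914]
ee_rot: [3.093, 0.548, -0.001]
force: [1.1, -1.5, -3.5]
gripper_width: 0.0151
gripper_force: 2.0
```

>>> servo_tool(increments=[[0.655, [0, 0, 0], 7], [0.655, [0, 0, 0], 14], [0.655, [0, 0, 0], 21], [0.655, [0, 0, 0], 28], [0.655, [0, 0, 0], 35]])

```text
t: 16.4
ee_pos: [0.565, 0.0407, 0.0914]
ee_rot: [3.115, -0.407, -0.001]
force: [0.4, -2.8, -2.9]
gripper_width: 0.0149
gripper_force: 2.0
```

>>> servo_tool(increments=[[0.655, [0, 0, 0], 7], [0.655, [0, 0, 0], 14], [0.655, [0, 0, 0], 21], [0.655, [0, 0, 0], 28], [0.655, [0, 0, 0], 35]])

```text
t: 16.9
ee_pos: [0.5648, 0.0408, 0.0913]
ee_rot: [2.848, -1.325, -0.001]
force: [0.7, -1.1, -3.3]
gripper_width: 0.0149
gripper_force: 2.0
```

>>> servo_tool(increments=[[0.3, [0, 0, 0], -4], [-0.2, [0, 0, 0], -8], [-0.5, [0, 0, 0], -12], [-1, [0, 0, 0], -14], [-1, [0, 0, 0], -14]])

```text
t: 17.4
ee_pos: [0.5653, 0.0411, 0.092]
ee_rot: [-2.991, 0.961, 0.0]
force: [0.2, -0.6, -0.1]
gripper_width: 0.0472
gripper_force: 0.0
```

```bash
python3 -W ignore -c "
from h import *
wing2()"
```

```text
t 17.4 tcp [0.5653 0.0411 0.092 ] yaw -35.6 q6 2.126 F [ 0.2 -0.6 -0.1] w 0.0472 gf 0.0
wing n 1135 ang 144.2 ztop 0.1152 z90 [0.1151 0.116 ] rmax 0.0398 offline mm 0.66
```

>>> servo_tool(increments=[[-1, [0, 0, -0.01], 0], [-1, [0, 0, -0.025], 0], [-1, [0, 0, -0.04], 0], [-1, [0, 0, -0.04], -8], [-1, [0, 0, -0.04], -16]])

```text
t: 17.95
ee_pos: [0.5668, 0.0409, 0.1349]
ee_rot: [-3.096, 0.53, -0.006]
force: [0.9, -0.0, -0.3]
gripper_width: 0.0853
gripper_force: 0.0
```

>>> servo_tool(increments=[[-1, [0, 0, 0], -8], [-1, [0, 0, 0], -16], [-1, [0, 0, 0], -25], [-1, [0, 0, 0], -33], [-1, [0, 0, 0], -41]])

```text
t: 18.45
ee_pos: [0.5662, 0.0409, 0.134]
ee_rot: [3.085, 0.588, 0.004]
force: [-0.1, -0.3, 0.3]
gripper_width: 0.087
gripper_force: 0.0
```

>>> servo_tool(increments=[[-1, [0, 0, 0], -8], [-1, [0, 0, 0], -16], [-1, [0, 0, 0], -25], [-1, [0, 0, 0], -33], [-1, [0, 0, 0], -41]])

```text
t: 18.95
ee_pos: [0.5662, 0.0409, 0.134]
ee_rot: [2.684, 1.631, 0.003]
force: [-0.0, 0.8, 0.1]
gripper_width: 0.087
gripper_force: 0.0
```

>>> servo_tool(increments=[[-1, [0, 0, 0], -8], [-1, [0, 0, 0], -16], [-1, [0, 0, 0], -25], [-1, [0, 0, 0], -33], [-1, [0, 0, 0], -41]])

```text
t: 19.45
ee_pos: [0.5662, 0.041, 0.134]
ee_rot: [1.942, 2.467, 0.002]
force: [0.5, 0.0, 0.3]
gripper_width: 0.0867
gripper_force: 0.0
```

>>> servo_tool(increments=[[-1, [0, 0, 0], -8], [-1, [0, 0, 0], -16], [-1, [0, 0, 0], -25], [-1, [0, 0, 0], -33], [-1, [0, 0, 0], -41]])

```text
t: 19.95
ee_pos: [0.5662, 0.041, 0.134]
ee_rot: [0.955, 2.991, 0.001]
force: [0.1, -0.0, 0.4]
gripper_width: 0.087
gripper_force: 0.0
```

```bash
python3 -W ignore -c "
from h import *
wing2()"
```

```text
t 19.95 tcp [0.5662 0.041  0.134 ] yaw 144.6 q6 -1.019 F [ 0.1 -0.   0.4] w 0.087 gf 0.0
wing n 759 ang 144.6 ztop 0.1152 z90 [0.1151 0.1161] rmax 0.0407 offline mm 0.33
```

>>> servo_tool(increments=[[-1, [0, 0, 0.01], 0], [-0.5, [0, 0, 0.022], 0], [0, [0, 0, 0.034], 0], [0.655, [0, 0, 0.04], 0], [0.655, [0, 0, 0.042], 0]])

```text
t: 20.5
ee_pos: [0.5642, 0.041, 0.0882]
ee_rot: [-0.965, -2.987, 0.001]
force: [-0.1, -0.2, 0.0]
gripper_width: 0.0626
gripper_force: 0.0
```

>>> servo_tool(increments=[[0.655, [0, 0, 0], 0], [0.655, [0, 0, 0], 0], [0.655, [0, 0, 0], 0], [0.655, [0, 0, 0], 0], [0.655, [0, 0, 0], 0]])

```text
t: 21.0
ee_pos: [0.5656, 0.041, 0.0904]
ee_rot: [0.964, 2.989, 0.0]
force: [0.3, -0.7, -0.1]
gripper_width: 0.0228
gripper_force: 0.0
```

>>> servo_tool(increments=[[0.655, [0, 0, 0], 0], [0.655, [0, 0, 0], 0], [0.655, [0, 0, 0], 5], [0.655, [0, 0, 0], 12], [0.655, [0, 0, 0], 19]])

```text
t: 21.5
ee_pos: [0.5652, 0.0405, 0.09]
ee_rot: [1.451, 2.786, -0.001]
force: [-0.5, -2.9, -0.5]
gripper_width: 0.0149
gripper_force: 2.5
```

>>> servo_tool(increments=[[0.655, [0, 0, 0], 7], [0.655, [0, 0, 0], 14], [0.655, [0, 0, 0], 21], [0.655, [0, 0, 0], 28], [0.655, [0, 0, 0], 35]])

```text
t: 22.0
ee_pos: [0.565, 0.0405, 0.0896]
ee_rot: [2.222, 2.221, -0.002]
force: [1.2, -1.5, -2.4]
gripper_width: 0.0148
gripper_force: 2.0
```

>>> servo_tool(increments=[[0.655, [0, 0, 0], 7], [0.655, [0, 0, 0], 14], [0.655, [0, 0, 0], 21], [0.655, [0, 0, 0], 28], [0.655, [0, 0, 0], 35]])

```text
t: 22.5
ee_pos: [0.5649, 0.0406, 0.0894]
ee_rot: [2.787, 1.449, -0.002]
force: [0.8, -1.0, -2.7]
gripper_width: 0.0153
gripper_force: 2.0
```

```bash
python3 -W ignore -c "
from h import *
wing2()"
```

```text
t 22.5 tcp [0.5649 0.0406 0.0894] yaw 55.0 q6 0.545 F [ 0.8 -1.  -2.7] w 0.0153 gf 2.0
wing n 1162 ang 71.3 ztop 0.114 z90 [0.1138 0.1149] rmax 0.0399 offline mm 0.44
```

>>> servo_tool(increments=[[0.655, [0, 0, 0], 5], [0.655, [0, 0, 0], 8], [0.655, [0, 0, 0], 8], [0.655, [0, 0, 0], 0], [0.655, [0, 0, 0], -8]])

```text
t: 23.05
ee_pos: [0.5654, 0.0411, 0.0903]
ee_rot: [-2.668, -1.659, -0.001]
force: [0.1, -0.1, 0.8]
gripper_width: 0.0149
gripper_force: 0.0
```

```bash
python3 -W ignore -c "
from h import *
wing2()"
```

```text
t 23.05 tcp [0.5654 0.0411 0.0903] yaw 63.7 q6 0.391 F [ 0.1 -0.1  0.8] w 0.0149 gf 0.0
wing n 1131 ang 61.3 ztop 0.1137 z90 [0.1136 0.1147] rmax 0.0397 offline mm -0.8
```

>>> servo_tool(increments=[[0.7, [0, 0, 0], 2], [0.73, [0, 0, 0], 2], [0.76, [0, 0, 0], 2], [0.8, [0, 0, 0], 2], [0.85, [0, 0, 0], 2]], grip_force=15)

```text
t: 23.6
ee_pos: [0.5652, 0.0411, 0.0901]
ee_rot: [-2.703, -1.6, 0.0]
force: [-1.6, -0.2, 0.5]
gripper_width: 0.0097
gripper_force: 15.0
```

>>> servo_tool(increments=[[1, [0, 0, 0], 0], [1, [0, 0, 0], 0], [1, [0, 0, 0], 0], [1, [0, 0, 0], 0], [1, [0, 0, 0], 0]])

```text
t: 24.1
ee_pos: [0.5653, 0.0411, 0.0901]
ee_rot: [-2.703, -1.6, 0.0]
force: [-1.8, 1.0, 1.8]
gripper_width: 0.0102
gripper_force: 15.0
```

```bash
python3 -W ignore - <<'E'
from h import *
p=wing2(); q,d=optics.get_image("side"); cv2.imwrite("pics/f.png",np.hstack([p[100:400,120:440],cv2.resize(q[160:340,180:400],(366,300))])[:,:,::-1])
for n in ("tin","slicker","jar"): print(n,[(r["location"],round(r["confidence"],2)) for r in optics.mark_of(n,"side")[:2]])
E
```

```text
t 24.1 tcp [0.5653 0.0411 0.0901] yaw 61.2 q6 0.435 F [-1.8  1.   1.8] w 0.0102 gf 15.0
wing n 1139 ang 61.5 ztop 0.1136 z90 [0.1136 0.1146] rmax 0.0399 offline mm -0.57
tin [([0.5011, -0.1224, 0.0475], 0.8), ([0.3957, -0.0056, -0.003], 0.47)]
slicker [([0.398, -0.0044, 0.001], 0.75)]
jar [([0.6818, -0.0758, 0.0045], 0.78)]
```

View pics/f.png

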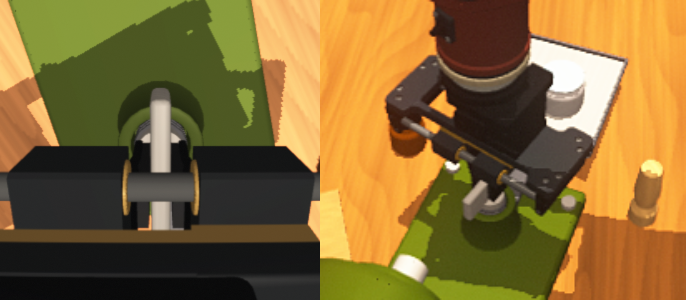

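The final view shows the wing gripped between the pads (crop x≈160) at 10 mm opening and 15 N. It has sunk 11 mm and sits at 61.5°, one turn forward of the drop. The bystanders have not moved, so I'm handing in.

```bash
python3 -c "
from bench import manip
print(manip.close_job())"
```

```text
the job is handed in; nothing more can be done
None
```

The screw dropped into its thread after about 53° of backward turn, was turned forward one full turn (now about 11 mm below its first height), and the job was handed in at about 24 s with the wing gripped at 15 N; no verdict was returned.

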